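Slide a bonded sheet over the desk edge and lay it in the curing cradle

TASK

The bar on the thin metal sheet has only just been glued on, so it may steer the sheet along the desk but must not be used to lift it. Holding the bar, slide the sheet until its plain end sticks out about 6 cm over the desk's left edge, let go of it there, then take it by the sides of the overhanging end and lay it flat in the raised curing cradle, bar end first and pushed home against the cradle's end stop. Do not touch the bar once the sheet is off the desk, and leave the other things on the desk where they are.

Things in the scene. Friction and masses are not known exactly. Their poses are not given: they have to be found in the camera images.
- sheet_center (a point): Centre of the thin flat steel-grey sheet, 60 wide (its x) x 180 long (its y) x 3 mm thick (z up), lying flat on the desk, too thin to be picked up by its edges there. A white bar is glued lengthwise on top, nearer the -y end; the +y end is plain. Sheet and bar weigh about 0.12 kg. At the start the plain end points to the left (world +y) to within 30 degrees.
- plain_end (a point): Middle of the sheet's short edge at its plain end, half-way up its thickness, 90 mm from sheet_center. Same axes as the sheet.
- bar_end (a point): Middle of the sheet's short edge at the end with the bar, half-way up its thickness, 90 mm from sheet_center; the bar starts 10 mm in from this edge. Same axes as the sheet.
- bar_center (a point): Centre of the white glued-on bar, half-way up it: 12 wide (x) x 70 long (y) x 12 mm high, on the sheet's centre line, 45 mm from sheet_center towards the bar end; its top is 15 mm above the sheet's underside. Same axes as the sheet.
- sheet: The sheet with its bar; origin at the centre of the sheet's underside, axes as sheet_center. It balances about 11 mm from its centre towards the bar end.
- bar: The white glued-on bar; origin at the centre of its underside.
- desk_edge (a point): A point on the desk's left edge, at the height of the desk top. The edge is straight and runs along world x; beyond it (greater y) there is a drop to the floor, a gap 175 mm wide before the next bench of equal height.
- cradle: Raised metal curing cradle fixed to the desk; origin at the centre of its foot's underside. Flat deck 50 mm above the desk, 80 mm wide (its x), from y = -63 to +55 mm. Side rails 6 mm high above the deck leave a channel 68 mm wide along y. The foot is 110 mm wide. Its +y points to world +y to within 20 degrees.
- cradle_stop (a point): Foot of the end stop's inner face, in the middle of the channel, at deck height, at y = -55 mm in the cradle. The stop closes the channel's -y end and is 14 mm high. Axes as the cradle.
- cradle_mouth (a point): Middle of the deck's open end, at deck height, at y = +55 mm in the cradle, 110 mm from the stop: a sheet pushed home sticks out 70 mm past it, over the desk. Axes as the cradle.
- tape_roll: Bystander: roll of amber tape lying flat, 79 mm across, 19 mm high.
- cutters: Bystander: flush cutters lying flat, 44 x 124 x 11 mm.
- driver: Bystander: small screwdriver lying flat, 155 mm long.
- vial: Bystander: small brown screw-cap vial standing, 25 mm across, 51 mm high.
- hub: Bystander: small black hub box, 62 x 46 x 28 mm.

How it is judged (in metres and radians):
On the way, in this order (a step that is already met when the one before it is completed fails the run):
1. with the fingers on the bar, the sheet has been slid 50 mm along the desk (distance of sheet_center from where it was at the start of the episode above 0.05 m and height (world z) of sheet_center below 0.012 m and contact force between the fingers and bar above 0.3 N), for 0.1 s.
2. the sheet lies flat on the desk, its plain end out over the left edge by at least 40 mm, let go of (world y of plain_end above 0.303 m and height (world z) of sheet_center between -0.002 and 0.005 m and angle between sheet_center's own z axis and vertical below 0.05 rad and contact force between the fingers and sheet below 0.05 N and linear speed of sheet below 0.02 m/s), for 0.2 s.
3. the sheet is held in the fingers, well off the desk (height (world z) of sheet_center above 0.04 m and contact force between the fingers and sheet above 0.5 N), for 0.2 s.
At the end, for the whole second after the job is handed in: The sheet lies flat (within 3 degrees) on the cradle's deck between the side rails (middle within 6 mm), bar end first with its edge within 5 mm of the end stop, at rest and let go of (y of bar_end in the frame of cradle between -0.06 and -0.05 m and x of sheet_center in the frame of cradle between -0.006 and 0.006 m and y of plain_end in the frame of cradle above 0.115 m and height (world z) of sheet_center between 0.0485 and 0.0545 m and angle between sheet_center's own z axis and vertical below 0.05 rad and linear speed of sheet below 0.02 m/s and contact force between the fingers and sheet below 0.05 N); the robot touches nothing.
It fails at once if the fingers touch the glued-on bar while the sheet is off the desk (contact force between the fingers and bar above 0.3 N and height (world z) of sheet_center above 0.012 m).
It fails at once if a bystander is moved by more than 30 mm (distance of any of tape_roll, cutters, driver, vial, hub from where it was at the start of the episode above 0.03 m).
It also fails if it takes over 48 s, if anything falls off the work surface, if the arm or the gripper's body presses on something with over 40 N, if the wrist force passes 120 N, or if a joint passes its speed limit or range.

ROBOT

A 6-joint arm with a two-finger parallel gripper is mounted at the origin on the work surface; the furniture and walls round the work are solid. World frame = base frame: x ahead of the robot, y to its left, z up, the work surface at z = 0. Lengths are in m, angles in degrees, forces in N, time in s.
With the tool pointing down it reaches from about 0.4 to 0.825 m from the base axis. Payload 7 kg.
Tool frame: the origin (TCP) lies on the centre line of the jaws, within the pads' length; the fingertips stand 19 mm ahead of it and the grasp point (between the pads) is the TCP; z points along the fingers, y is the line along which they close (so a half turn about z gives the same grasp; the last joint's range is limited). The gripper opens to 88 mm and grips with 3 to 60 N. Pads are 19 mm wide; open, the fingers measure 130 mm over their backs; the gripper's body (78 mm by 193 mm) begins 47 mm behind the grasp point.
Start: joints at [90.648, 20.546, 0.682, 0, -70.136, -16.507], TCP at [0.184, 0.649, 0.246] pointing down, gripper open.
Joint ranges: [-176.03, 176.03], [-82.01, 121.73], [-58.28, 71.71], [-173.87, 95.51], [-174.79, -0.11], [-173.66, 173.66]. Speed limits (degrees/s): [136.94, 136.94, 172.46, 180, 180, 180].

INTERFACE

Orientations are given as [roll, pitch, yaw] about the fixed x, y, z axes, in that order (R = Rz(yaw) Ry(pitch) Rx(roll)).
In Python, from plant import get_state, capture, close_job gives the robot as it stands.
- The arm moves only by the tool apply_moves, never from a script. Its argument "targets" is a list of rows, each a list of 7 numbers: the opening, from 0 (shut) to 1 (fully open), then the shift along the tool's x, y, z normalised to -1 to 1, where 1 is 1000 mm, then the turn, a rotation vector about the tool's x, y, z normalised to -1 to 1, where 1 is 90 degrees. In form: [[claw, tx, ty, tz, ax, ay, az], ...]. A call has 1 to 20 rows; each row shifts and turns the commanded pose from where the row before left it, along the tool's axes as they then stand; what a row does not reach is not made up. A row lasts 1/12 s, in which the tool goes at most 41.7 mm and 7.16 degrees, less where a joint would pass 70% of its speed; a pose out of reach is approached as far as the arm can. A call with a number of a shift or a turn outside -1 to 1 is refused whole. A call with a gripper value outside its range is refused whole. The fingers move at their own pace and stop on an object; "newtons" is the grip in N (left out, the last holds). Time passes only in rows, so rows that do not move let the fingers close. It gives the time, the measured TCP pose, the force, the opening and the grip force at its end, in the units of the state.
- get_state(): the state, without advancing time (a new reading comes with each control period).
- capture(name): name is "scene" or "top" or "wrist"; returns a dict with "frame" (420x560x3 uint8, red, green, blue), "range_z" (420x560 float32, m along the optical axis (not along the pixel's ray), 0 where there is no reading), "camera_matrix" (3x3 intrinsics, pixels), "T" (4x4, takes a point from camera to world coordinates). Camera axes: x right, y down, z forward; pixel columns grow to the right and rows downward; lengths in m; the calibration is good to about 2 mm. The wrist camera is an equidistant fisheye: a pixel r from the principal point sees the ray r / f radians off the axis. A picture is of the moment at which its call begins.
- close_job(): hands the job in; it is judged then, once.
The state is a dict: "time_s": time; "joints": joint angles; "qd": joint speeds; "joint_torque": joint torques, N m; "tcp_pos": TCP position; "eef_rot": TCP orientation; "contact_force": force on the tool from outside, world axes, zero at the start; "moment": the same for the moment, N m; "gripper_width": finger opening in m; "gripper_force": force on a finger pad.
Only numpy, scipy, OpenCV 4.12 (cv2) and the standard library are available. Lean on these libraries where they do the work, as an engineer would, in place of code of your own. Each camera call takes 0.05 s, during which the arm holds its last target. There are 200 camera calls.

## Working session

There is one attempt and no reset: what is moved stays moved. The work goes in short steps, Python scripts to look and compute and a tool call to move; the robot and the scene stay as the last step left them, time stands still between calls to the robot, and variables do not carry over. Pictures are saved under pics/ and viewed, at most 10 in all, crops included, and the job is handed in when it is done.

Besides the shell and the picture viewer there is one more tool, called after "Emit:" as a command line: name --pt "numbers of a row" for each row, then --argument value for the rest. apply_moves: Moves the arm, as the interface text tells. Scaled input: -1 to 1 covers 1000 mm each way for a shift and 90 degrees each way for a turn. Its arguments: {"type":"object","properties":{"targets":{"type":"array","items":{"type":"array","items":{"type":"number"}}},"newtons":{"type":"number"}},"required":["targets"]}

```bash
ls; mkdir -p pics; cat > h.py <<'E'
import numpy as np,cv2
from plant import get_state,capture,close_job
def save(c,n):cv2.imwrite('pics/'+n,c['frame'][...,::-1])
def pw(c,u,v,z=None):
    K=np.array(c['camera_matrix']);T=np.array(c['T'])
    d=np.array([(u-K[0,2])/K[0,0],(v-K[1,2])/K[1,1],1.])
    if z is None: s=c['range_z'][int(round(v)),int(round(u))]
    else: s=(z-T[2,3])/(T[:3,:3]@d)[2]
    return T[:3,:3]@(d*s)+T[:3,3]
E
python3 - <<'E'
from h import *
import pickle
for n in('top','scene'):
    c=capture(n);save(c,n+'0.png');pickle.dump(c,open(n+'0.pkl','wb'))
    print(n,np.round(c['T'],3).tolist(),np.round(c['camera_matrix'],1).tolist())
print(get_state())
E
```

```text
pics
top [[0.025, -0.992, 0.122, 0.474], [-1.0, -0.027, -0.012, -0.089], [0.016, -0.121, -0.992, 1.298], [0.0, 0.0, 0.0, 1.0]] [[485.8, 0.0, 279.2], [0.0, 485.8, 212.8], [0.0, 0.0, 1.0]]
scene [[0.296, 0.38, -0.876, 1.847], [0.955, -0.132, 0.265, -0.454], [-0.015, -0.916, -0.402, 0.603], [0.0, 0.0, 0.0, 1.0]] [[425.6, 0.0, 281.8], [0.0, 425.6, 212.6], [0.0, 0.0, 1.0]]
{'time_s': 0.1, 'joints': array([ 9.06458970e+01,  2.05869982e+01,  6.38604279e-01, -1.56512182e-02,
       -7.01358568e+01, -1.65056777e+01]), 'qd': array([ 0.08097694, -0.17743152,  0.08639346, -0.03878599,  0.03520113,
        0.1016432 ]), 'joint_torque': array([-3.17906008e-03, -5.84162199e+01,  2.93750596e+01,  7.01564491e+00,
        1.01084015e-02, -4.01283819e-05]), 'tcp_pos': array([0.18440457, 0.64889844, 0.24472349]), 'eef_rot': array([ 1.79915041e+02, -9.83080164e-03, -1.58651023e+01]), 'contact_force': array([ 0.06648158, -0.49890998,  0.40018007]), 'moment': array([ 0.04246497,  0.0214298 , -0.00643588]), 'gripper_force': 0.0, 'gripper_width': 0.08726807797488818}
```

View pics/top0.png

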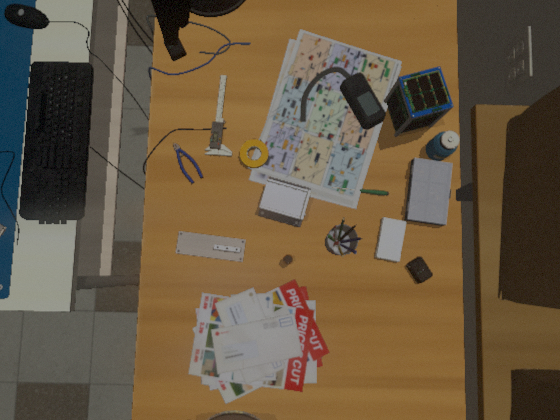

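View pics/scene0.png

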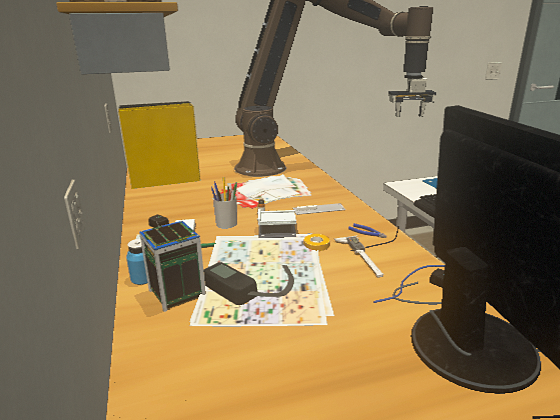

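The top view shows the sheet at about (210,247) with its bar to the right (bar 212–240). The cradle is at (285,200), the tape at (254,153), the cutters at (187,163), the vial at (286,260) and the desk's left edge near u≈143. I'll enlarge this region.

```bash
python3 - <<'E'
from h import *
import pickle
c=pickle.load(open('top0.pkl','rb'))
im=c['frame'][...,::-1][165:285,165:325];cv2.imwrite('pics/t0c.png',cv2.resize(im,None,fx=5,fy=5,interpolation=cv2.INTER_CUBIC))
E
```

```text
(no output)
```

View pics/t0c.png

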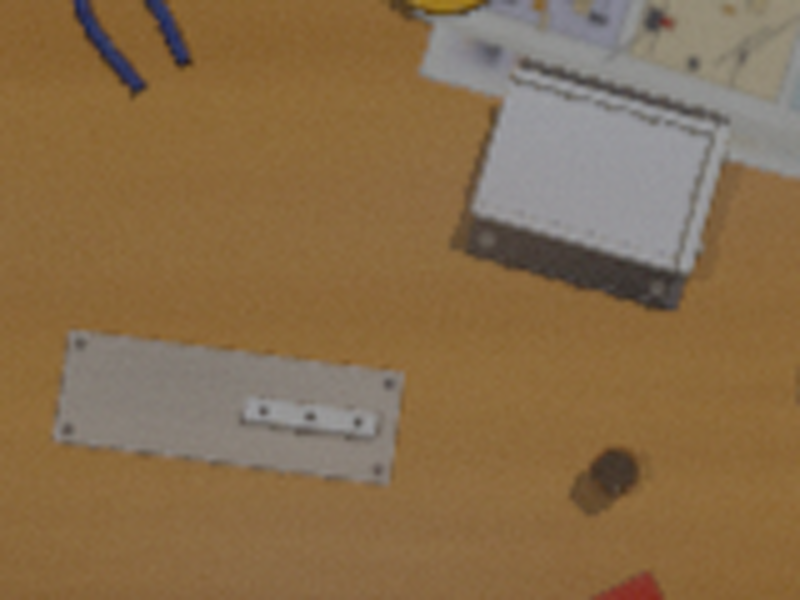

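```bash
python3 - <<'E'
from h import *
import pickle
c=pickle.load(open('top0.pkl','rb'))
f=lambda U,V:(165+U/5-.4,165+V/5-.4)
C=np.array([pw(c,*f(*p),z=.003)[:2] for p in[(70,332),(403,374),(388,484),(54,441)]])
print('sheet corners',C.round(4).tolist(),'ctr',C.mean(0))
pe=(C[0]+C[3])/2;be=(C[1]+C[2])/2;d=pe-be;print('plain',pe,'bar',be,'len',np.hypot(*d),'psi',np.degrees(np.arctan2(-d[0],d[1])),'w',np.hypot(*(C[0]-C[3])))
b=[pw(c,*f(*p),z=.015)[:2] for p in[(244,398),(379,412),(374,437),(241,422)]];print('bar',np.mean(b,0))
K=c['camera_matrix'];T=c['T']
vv,uu=np.mgrid[165:285,165:325].astype(float);s=c['range_z'][165:285,165:325]
P=np.stack([(uu-K[0,2])/K[0,0]*s,(vv-K[1,2])/K[1,1]*s,s],-1)@T[:3,:3].T+T[:3,3]
Q=P[(P[...,2]>.035)&(uu>250)&(vv<235)];print(len(Q),np.histogram(Q[:,2],bins=np.arange(.034,.072,.003)))
dk=P[(P[...,2]<.01)&(P[...,2]>-.02)];print('desk z',np.median(dk[:,2]))
m=(Q[:,2]>.04)
r=cv2.minAreaRect(Q[m][:,:2].astype(np.float32));print('cradle rect',r,cv2.boxPoints(r))
D=[pw(c,*f(*p),z=.056)[:2] for p in[(473,213),(690,275)]];print(D)
# vial, desk edge
for v in(200,247,300):
    for u in range(125,165):
        z=[pw(c,k,v)[2] for k in(u,u+1)]
        if z[0]<-.1<z[1]:print('edge',v,u,pw(c,u+1,v))
print('vial',pw(c,*f(614,470),z=.051))
E
```

```text
sheet corners [[0.5767, 0.1621], [0.5589, -0.0159], [0.5004, -0.0099], [0.5186, 0.1677]] ctr [0.5386443  0.07602114]
plain [0.54764473 0.16492821] bar [ 0.52964387 -0.01288592] len 0.17872296467248563 psi -5.780595295555538 w 0.058380708119370635
bar [0.53406548 0.03186201]
1436 (array([  0,   0,   2,  54, 279, 497, 318, 116,  59,  41,  34,  12]), array([0.034, 0.037, 0.04 , 0.043, 0.046, 0.049, 0.052, 0.055, 0.058,
       0.061, 0.064, 0.067, 0.07 ]))
desk z 0.0008257802641905565
cradle rect ((0.5912372469902039, -0.10001532733440399), (0.1203664019703865, 0.2326473444700241), 75.20015716552734) [[ 0.46339932 -0.12848783]
 [ 0.6883284  -0.18791598]
 [ 0.7190752  -0.07154283]
 [ 0.4941461  -0.01211467]]
[array([ 0.63940733, -0.05213329]), array([ 0.61023627, -0.16470156])]
edge 200 136 [ 0.47392908 -0.08863389  1.29827173]
edge 200 143 [ 0.65834931  0.26023111 -0.00220642]
edge 247 141 [ 0.5318659   0.25798117 -0.00164705]
edge 300 137 [ 0.39234503  0.26187713 -0.00777392]
vial [ 0.50943775 -0.12802125  0.051     ]
```

Emit:
apply_moves --pt "0.6 0 0 0 0 0 0.074" --pt "0.6 0 0 0 0 0 0.074" --pt "0.6 0 0 0 0 0 0.074" --pt "0.6 0 0 0 0 0 0.074" --pt "0.6 0 0 0 0 0 0.074" --pt "0.6 0 0 0 0 0 0.074" --pt "0.6 0 0 0 0 0 0.074" --pt "0.6 0 0 0 0 0 0.074" --pt "0.6 0 0 0 0 0 0.074" --pt "0.6 0 0 0 0 0 0.074" --pt "0.6 0 0 0 0 0 0.074" --pt "0.6 0 0 0 0 0 0.074" --pt "0.6 0.032 -0.0228 0 0 0 0" --pt "0.6 0.032 -0.0228 0 0 0 0" --pt "0.6 0.032 -0.0228 0 0 0 0" --pt "0.6 0.032 -0.0228 0 0 0 0" --pt "0.6 0.032 -0.0228 0 0 0 0" --pt "0.6 0.032 -0.0228 0 0 0 0" --pt "0.6 0.032 -0.0228 0 0 0 0" --pt "0.6 0.032 -0.0228 0 0 0 0"

```text
time_s: 1.77
tcp_pos: [0.3406, 0.3742, 0.2454]
eef_rot: [180.0, -0.0, -95.8]
contact_force: [0.7, 0.4, 0.1]
gripper_width: 0.0527
gripper_force: 0.0
```

Emit:
apply_moves --pt "0.6 0.032 -0.0228 0 0 0 0" --pt "0.6 0.032 -0.0228 0 0 0 0" --pt "0.6 0.032 -0.0228 0 0 0 0" --pt "0.6 0.032 -0.0228 0 0 0 0" --pt "0.6 0.032 -0.0228 0 0 0 0" --pt "0.6 0.032 -0.0228 0 0 0 0" --pt "0.6 0.032 -0.0228 0 0 0 0" --pt "0.6 0.032 -0.0228 0 0 0 0" --pt "0.6 0.032 -0.0228 0 0 0 0" --pt "0.6 0.032 -0.0228 0 0 0 0" --pt "0.6 0 0 0 0 0 0" --pt "0.6 0 0 0 0 0 0" --pt "0.6 0 0 0 0 0 0"

```text
time_s: 2.85
tcp_pos: [0.5345, 0.0345, 0.2451]
eef_rot: [179.9, -0.0, -95.9]
contact_force: [-1.0, 0.6, -0.0]
gripper_width: 0.0528
gripper_force: 0.0
```

```bash
python3 - <<'E'
from h import *
import pickle
c=capture('wrist');save(c,'w1.png');pickle.dump(c,open('w1.pkl','wb'));print(c['camera_matrix'],c['T'].round(3))
E
```

```text
[[325.1922621    0.         280.21417234]
 [  0.         325.1922621  218.96296847]
 [  0.           0.           1.        ]] [[-0.995  0.099  0.029  0.527]
 [ 0.103  0.953  0.284 -0.042]
 [ 0.     0.285 -0.959  0.385]
 [ 0.     0.     0.     1.   ]]
```

View pics/w1.png

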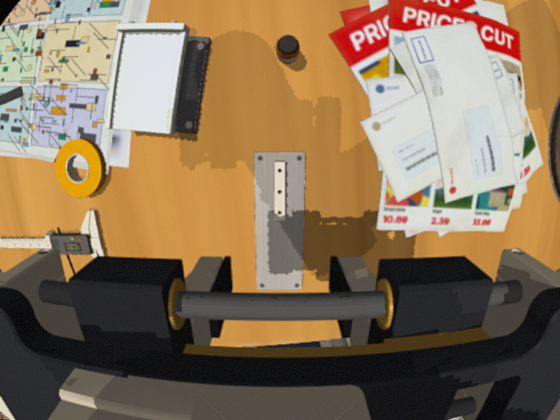

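The jaws are centred on the bar (bar at u≈279, v 163–214). The cradle shows at (109–187, 24–134) with its stop at the top. I'll enlarge it for a better fit.

```bash
python3 - <<'E'
from h import *
import pickle
c=pickle.load(open('w1.pkl','rb'))
im=c['frame'][...,::-1][12:147,95:220];cv2.imwrite('pics/w1c.png',cv2.resize(im,None,fx=4.4,fy=4.4,interpolation=cv2.INTER_CUBIC))
E
```

```text
(no output)
```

View pics/w1c.png

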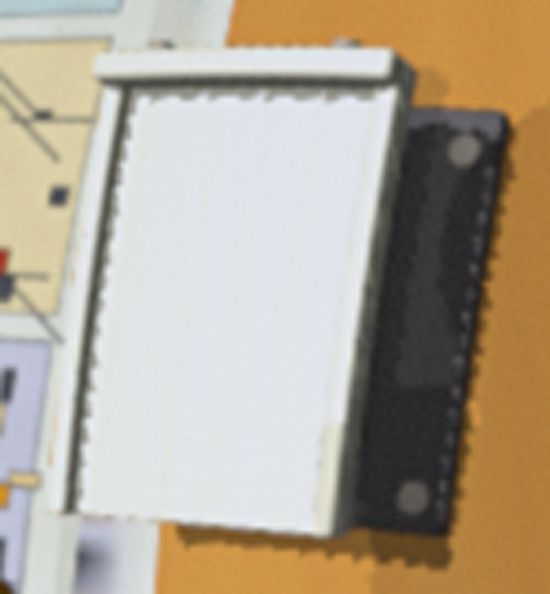

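Emit:
apply_moves --pt "0.6 0.001 0 0.035 0 0 0" --pt "0.6 0.001 0 0.035 0 0 0" --pt "0.6 0 0 0.035 0 0 0" --pt "0.6 0 0 0.035 0 0 0" --pt "0.6 0 0 0.03 0 0 0" --pt "0.6 0 0 0.02 0 0 0" --pt "0.6 0 0 0.015 0 0 0" --pt "0.6 0 0 0.01 0 0 0" --pt "0.6 0 0 0.005 0 0 0" --pt "0.6 0 0 0 0 0 0" --pt "0.6 0 0 0 0 0 0" --pt "0.6 0 0 0 0 0 0"

```text
time_s: 3.9
tcp_pos: [0.5353, 0.0334, 0.0267]
eef_rot: [-179.9, 0.0, -95.7]
contact_force: [0.4, -0.9, -0.3]
gripper_width: 0.0524
gripper_force: 0.0
```

```bash
cat > fit.py <<'E'
from h import *
import pickle
from scipy.optimize import least_squares
def proj(c,P,fish):
    K=c['camera_matrix'];T=c['T'];q=(np.atleast_2d(P)-T[:3,3])@T[:3,:3]
    r=np.hypot(q[:,0],q[:,1]);k=(np.arctan2(r,q[:,2])/np.maximum(r,1e-9) if fish else 1/q[:,2])
    return np.stack([K[0,0]*q[:,0]*k+K[0,2],K[1,1]*q[:,1]*k+K[1,2]],1)
def fit(c,L,px,fish,x0):
    L=np.array(L);px=np.array(px)
    def W(p):
        s,k=np.sin(p[2]),np.cos(p[2]);return np.c_[p[0]+k*L[:,0]-s*L[:,1],p[1]+s*L[:,0]+k*L[:,1],L[:,2]]
    f=lambda p:(proj(c,W(p),fish)-px).ravel()
    r=least_squares(f,x0,loss='soft_l1');return r.x,f(r.x).reshape(-1,2)
E
python3 - <<'E'
from fit import *
c=pickle.load(open('w1.pkl','rb'))
L=[(.04,-.055,.064),(-.04,-.055,.064),(.04,-.063,.064),(-.04,-.063,.064),(.04,.055,.056),(.034,.055,.05),(-.04,.055,.056)]
px=[(95+a/4.4-.4,12+b/4.4-.4) for a,b in[(97,82),(393,82),(97,55),(390,50),(48,510),(78,513),(350,536)]]
x,r=fit(c,L,px,True,[.6,-.11,-.25]);print('cradle wrist',x,np.degrees(x[2]));print(r.round(1).tolist())
L=[(.03,.09,.003),(.03,-.09,.003),(-.03,-.09,.003),(-.03,.09,.003)]
x,r=fit(c,L[1:3]+[(.006,-.01,.015),(-.006,-.01,.015),(.006,-.08,.015),(-.006,-.08,.015)],[(255.5,152),(305.5,152.5),(275,214),(286,214),(274.5,162),(284.5,162)],True,[.54,.07,-.1]);print('sheet wrist',x,np.degrees(x[2]),r.round(1).tolist())
c=pickle.load(open('top0.pkl','rb'))
f=lambda U,V:(165+U/5-.4,165+V/5-.4)
x,r=fit(c,L,[f(*p) for p in[(70,332),(403,374),(388,484),(54,441)]],False,[.54,.07,-.1]);print('sheet top',x,np.degrees(x[2]))
x,r=fit(c,[(-.04,.055,.056),(-.04,-.055,.064),(-.04,-.063,.064),(.04,-.063,.064)],[f(*p) for p in[(473,213),(677,270),(691,275),(729,122)]],False,[.6,-.11,-.25]);print('cradle top',x,np.degrees(x[2]),r.round(1).tolist())
E
```

```text
cradle wrist [ 0.66504924 -0.11090042 -0.25366951] -14.534192424213295
[[-1.3, -0.3], [-0.0, -0.7], [0.0, -1.0], [2.0, -0.6], [0.3, 1.2], [0.5, 0.6], [-2.9, 0.8]]
sheet wrist [ 0.53944247  0.07883084 -0.09933492] -5.691471876979863 [[-1.1, -0.1], [0.1, -0.8], [0.2, 6.2], [-0.7, 6.1], [0.3, -0.7], [0.8, -0.7]]
sheet top [ 0.53865997  0.07602451 -0.1008262 ] -5.776915767036116
cradle top [ 0.66437708 -0.11346255 -0.24128111] -13.824389137412759 [[-0.6, 0.3], [-0.1, -0.3], [0.1, -0.4], [0.5, 0.4]]
```

Emit:
apply_moves --pt "0 0 0 0 0 0 0" --pt "0 0 0 0 0 0 0" --pt "0 0 0 0 0 0 0" --pt "0 0 0 0 0 0 0" --pt "0 0 0 0 0 0 0" --pt "0 0 0 0 0 0 0" --pt "0 0 0 0 0 0 0" --pt "0 0 0 0 0 0 0" --newtons 8

```text
time_s: 4.57
tcp_pos: [0.5347, 0.0329, 0.0256]
eef_rot: [-180.0, 0.0, -95.8]
contact_force: [0.6, -0.1, 0.1]
gripper_width: 0.0118
gripper_force: 8.0
```

Emit:
apply_moves --pt "0 -0.005 0 0 0 0 0" --pt "0 -0.01 0 0 0 0 0" --pt "0 -0.012 0 0 0 0 0" --pt "0 -0.012 0 0 0 0 0" --pt "0 -0.012 0 0 0 0 0" --pt "0 -0.012 0 0 0 0 0" --pt "0 -0.012 0 0 0 0 0" --pt "0 -0.012 0 0 0 0 0" --pt "0 -0.012 0 0 0 0 0" --pt "0 -0.012 0 0 0 0 0" --pt "0 -0.012 0 0 0 0 0" --pt "0 -0.012 0 0 0 0 0" --pt "0 -0.012 0 0 0 0 0" --pt "0 -0.008 0 0 0 0 0" --pt "0 -0.004 0 0 0 0 0" --pt "0 0 0 0 0 0 0" --pt "0 0 0 0 0 0 0" --pt "0 0 0 0 0 0 0"

```text
time_s: 6.07
tcp_pos: [0.5508, 0.1913, 0.0256]
eef_rot: [-180.0, 0.0, -95.8]
contact_force: [-0.2, 1.9, 0.2]
gripper_width: 0.0121
gripper_force: 8.0
```

Emit:
apply_moves --pt "0.3 0 0 0 0 0 0" --pt "0.3 0 0 0 0 0 0" --pt "0.3 0 0 0 0 0 0" --pt "0.3 0 0 0 0 0 0" --pt "0.3 0 0 -0.01 0 0 0" --pt "0.3 0 0 -0.02 0 0 0" --pt "0.6 0 0 -0.03 0 0 0" --pt "1 0 0 -0.035 0 0 0" --pt "1 0 0 -0.035 0 0 0" --pt "1 0 0 -0.03 0 0 0" --pt "1 0 0 0 0 0 0" --pt "1 0 0 0 0 0 0"

```text
time_s: 7.07
tcp_pos: [0.5515, 0.1916, 0.1886]
eef_rot: [-179.8, 0.2, -95.8]
contact_force: [-0.5, 0.3, -0.6]
gripper_width: 0.0605
gripper_force: 0.0
```

```bash
python3 - <<'E'
from h import *
import pickle
c=capture('wrist');pickle.dump(c,open('w2.pkl','wb'))
d=capture('top');pickle.dump(d,open('top2.pkl','wb'))
a=cv2.resize(d['frame'][205:285,125:245],None,fx=5,fy=5,interpolation=cv2.INTER_CUBIC)
cv2.imwrite('pics/t2c.png',a[...,::-1]);save(c,'w2.png');print(get_state())
E
```

```text
{'time_s': 7.1667, 'joints': array([ 3.83466761e+01,  1.45478742e+01, -1.61169936e+01, -2.78913160e-02,
       -5.93439235e+01, -4.41317462e+01]), 'qd': array([-0.05274388,  1.28213511, -0.76294881,  0.04362168,  0.10450016,
       -0.06103536]), 'joint_torque': array([ 2.38964288e-02, -4.91188538e+01,  2.77107954e+01,  6.60869971e+00,
       -3.14992096e-02,  1.66006321e-03]), 'tcp_pos': array([0.55008353, 0.19079137, 0.18554706]), 'eef_rot': array([ 1.79976983e+02,  1.10958868e-02, -9.57992956e+01]), 'contact_force': array([-0.02095387, -0.13035408, -1.29769372]), 'moment': array([ 0.07958182, -0.01814502, -0.02830099]), 'gripper_force': 0.0, 'gripper_width': 0.06859699589777765}
```

View pics/w2.png

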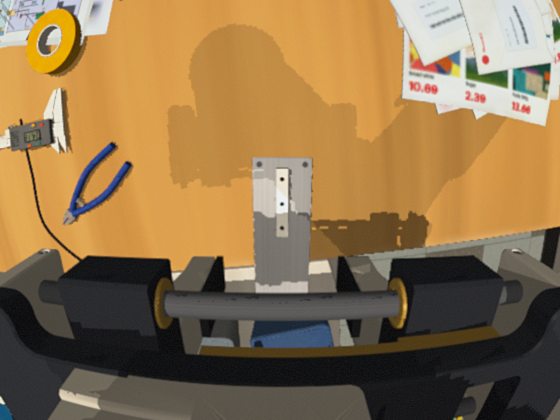

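View pics/t2c.png

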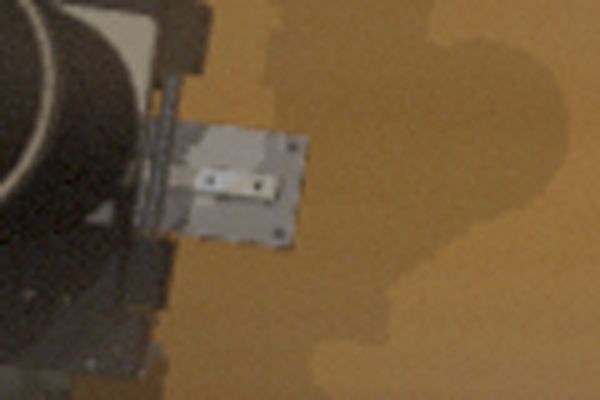

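The sheet is over the edge and let go, with nothing else disturbed. In the wrist picture its bar-end corners are at (254,157) and (312,157), and the bar spans u 276–288, v 168–237. In the top crop the bar-end corners are at (308,137) and (292,248).

```bash
python3 - <<'E'
from fit import *
c=pickle.load(open('w2.pkl','rb'))
x,r=fit(c,[(.03,-.09,.003),(-.03,-.09,.003),(.006,-.08,.015),(-.006,-.08,.015),(.006,-.01,.015),(-.006,-.01,.015)],[(254,157.5),(312.5,157.5),(276,168.5),(288,168.5),(276,237),(288,237)],True,[.54,.23,-.1]);print(x,np.degrees(x[2]),r.round(1).tolist())
p=[pw(pickle.load(open('top2.pkl','rb')),125+U/5-.4,205+V/5-.4,z=.003) for U,V in[(308,137),(292,248)]];b=np.mean(p,0)
print('top bar_end',b,'psi',np.degrees(np.arctan2(p[0][1]-p[1][1],p[0][0]-p[1][0])))
for n,ps in(('wr',x[2]),):
  s,k=np.sin(ps),np.cos(ps)
  print('bar_end wr',x[0]+s*.09,x[1]-k*.09,'plain wr',x[0]-s*.09,x[1]+k*.09,'plain top',b[0]-s*.18,b[1]+k*.18)
E
```

```text
[ 0.55569799  0.23757607 -0.10663304] -6.10962325170613 [[-1.4, -0.3], [-0.1, 0.1], [0.3, 0.2], [0.7, 0.3], [0.2, -0.1], [-0.1, -0.1]]
top bar_end [0.54498183 0.14463773 0.003     ] psi -5.425516598880975
bar_end wr 0.5461191940337995 0.1480872594317273 plain wr 0.5652767877640725 0.32706487424002056 plain top 0.5641394280487031 0.32361534379749657
```

Emit:
apply_moves --pt "1 -0.03 0 0 0 0 0" --pt "1 -0.03 0 0 0 0 0" --pt "1 -0.03 0 0 0 0 0" --pt "1 -0.016 0 0 0 0 0" --pt "1 0 0 0 0 0 0" --pt "1 0 0 0.03 0 0 0" --pt "1 0 0 0.03 0 0 0" --pt "1 0 0 0.03 0 0 0" --pt "1 0 0 0.03 0 0 0" --pt "1 0 0 0.02 0 0 0" --pt "1 0 0 0.015 0 0 0" --pt "1 0 0 0.015 0 0 0" --pt "1 0 0 0.01 0 0 0" --pt "1 0 0 0.005 0 0 0" --pt "1 0 0 0 0 0 0" --pt "1 0 0 0 0 0 0" --pt "1 0 0 0 0 0 0"

```text
time_s: 8.58
tcp_pos: [0.5617, 0.2968, 0.0015]
eef_rot: [-179.9, 0.1, -95.8]
contact_force: [0.1, 0.5, 0.6]
gripper_width: 0.0875
gripper_force: 0.0
```

Emit:
apply_moves --pt "0 0 0 0 0 0 0" --pt "0 0 0 0 0 0 0" --pt "0 0 0 0 0 0 0" --pt "0 0 0 0 0 0 0" --pt "0 0 0 0 0 0 0" --pt "0 0 0 0 0 0 0" --pt "0 0 0 0 0 0 0" --pt "0 0 0 0 0 0 0" --pt "0 0 0 0 0 0 0" --pt "0 0 0 0 0 0 0" --newtons 45

```text
time_s: 9.42
tcp_pos: [0.5614, 0.2967, 0.0007]
eef_rot: [-180.0, 0.0, -95.8]
contact_force: [-0.6, -0.2, 2.5]
gripper_width: 0.0582
gripper_force: 45.0
```

Emit:
apply_moves --pt "0 0 0 -0.004 0 0 0" --pt "0 0 0 -0.008 0 0 0" --pt "0 0 0 -0.012 0 0 0" --pt "0 0 0 -0.015 0 0 0" --pt "0 0 0 -0.015 0 0 0" --pt "0 0 0 -0.015 0 0 0" --pt "0 0 0 -0.015 0 0 0" --pt "0 0 0 -0.015 0 0 0" --pt "0 0 0 -0.012 0 0 0" --pt "0 0 0 -0.008 0 0 0" --pt "0 0 0 0 0 0 0" --pt "0 0 0 0 0 0 0" --pt "0 0 0 0 0 0 0"

```text
time_s: 10.5
tcp_pos: [0.5608, 0.2962, 0.1188]
eef_rot: [179.9, -0.0, -95.8]
contact_force: [-0.0, -0.1, -0.9]
gripper_width: 0.0584
gripper_force: 45.0
```

```bash
python3 - <<'E'
from h import *
import pickle
c=capture('wrist');pickle.dump(c,open('w3.pkl','wb'));save(c,'w3.png');print(get_state())
E
```

```text
{'time_s': 10.55, 'joints': array([ 4.54361157e+01,  2.27443928e+01, -1.37881642e+01, -1.74111949e-02,
       -5.35636175e+01, -5.12163506e+01]), 'qd': array([ 0.01286621,  0.31257167,  0.06963725,  0.05659057, -0.00842847,
       -0.03862001]), 'joint_torque': array([ 6.73211020e-03, -5.83824778e+01,  2.57317919e+01,  6.29861981e+00,
       -1.11511415e-01,  3.55863740e-04]), 'tcp_pos': array([0.56074444, 0.29613699, 0.11855999]), 'eef_rot': array([ 1.79928852e+02, -6.62073743e-02, -9.57905466e+01]), 'contact_force': array([ 0.88476508, -0.00333903, -1.91706204]), 'moment': array([ 0.16254473, -0.03959308, -0.01495089]), 'gripper_force': 44.99949395656586, 'gripper_width': 0.058308322799702474}
```

View pics/w3.png

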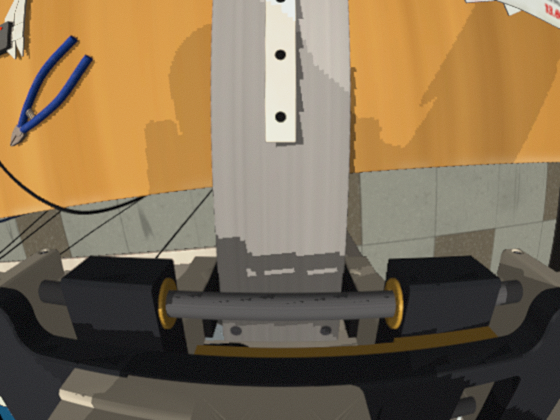

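The sheet is held level-looking between the fingers, and the bar's plain-side end is at about (265–296, 141). I'll measure tilt and along-axis offset by depth.

```bash
cat > tilt.py <<'E'
from fit import *
from scipy.spatial.transform import Rotation as R
def cloud(c,us,vs):
    K=c['camera_matrix'];T=c['T'];u,v=np.meshgrid(np.arange(*us),np.arange(*vs));u=u.ravel();v=v.ravel()
    a=(u-K[0,2])/K[0,0];b=(v-K[1,2])/K[1,1];th=np.hypot(a,b);k=np.tan(th)/np.maximum(th,1e-9);s=c['range_z'][v,u]
    return (np.c_[a*k*s,b*k*s,s]@T[:3,:3].T+T[:3,3]),u,v
def tool(P,st):
    return (P-st['tcp_pos'])@R.from_euler('xyz',st['eef_rot'],degrees=True).as_matrix()
E
python3 - <<'E'
from tilt import *
c=pickle.load(open('w3.pkl','rb'));st=get_state()
for us,vs in(((230,335),(165,230)),((222,255),(10,140)),((305,335),(10,140))):
    P=tool(cloud(c,us,vs)[0],st);A=np.c_[P[:,:2],np.ones(len(P))];k=np.linalg.lstsq(A,P[:,2],rcond=None)[0]
    print('plane z=ax+by+c',k.round(4),'x range',P[:,0].min(),P[:,0].max())
# bar top plain end, in tool coords from ray at depth of bar
P,u,v=cloud(c,(270,292),(40,150));P=tool(P,st)
for vv in range(134,148,2):print(vv,P[v==vv].mean(0).round(4))
for vv in(60,200):
    P,u,v=cloud(c,(195,370),(vv,vv+1));P=tool(P,st);m=abs(P[:,2])<.03;print(vv,P[m][:,1].min(),P[m][:,1].max(),P[m][:,0].mean())
E
```

```text
plane z=ax+by+c [-0.1607  0.0022  0.0053] x range 0.03070138390064615 0.07691567879130756
plane z=ax+by+c [ 0.0775 -0.663  -0.0204] x range 0.07091212880734754 0.13033032587973403
plane z=ax+by+c [ 0.0637  0.5246 -0.0152] x range 0.0708585336796036 0.1298583740627323
134 [ 0.0733 -0.0003 -0.0123]
136 [ 0.0725 -0.0003 -0.0126]
138 [ 0.0717 -0.0003 -0.0126]
140 [ 0.071  -0.0003 -0.0129]
142 [ 0.0701 -0.0003 -0.0124]
144 [ 0.0687 -0.0003 -0.001 ]
146 [ 0.0678 -0.0003 -0.0009]
60 -0.030204229765220393 0.02928954053711521 0.10503265505412147
200 -0.02956087407896041 0.029241497880784638 0.044349945607258016
```

```bash
python3 - <<'E'
from tilt import *
c=pickle.load(open('w3.pkl','rb'));st=get_state()
for us,vs in(((271,291),(5,138)),((240,260),(20,140)),((305,322),(20,140)),((245,320),(170,225))):
    P=tool(cloud(c,us,vs)[0],st);k=np.polyfit(P[:,0],P[:,2],1);print(k,np.degrees(np.arctan(k[0])),np.polyval(k,[0,.07,.14]))
E
```

```text
[ 0.07011119 -0.01921677] 4.010512485635683 [-0.01921677 -0.01430899 -0.00940121]
[ 0.09603956 -0.00997527] 5.485836502233866 [-0.00997527 -0.0032525   0.00347027]
[ 0.08514268 -0.00880243] 4.866579061357102 [-0.00880243 -0.00284244  0.00311754]
[-0.21090405  0.00766116] -11.909380787466693 [ 0.00766116 -0.00710212 -0.0218654 ]
```

```bash
python3 - <<'E'
from tilt import *
c=pickle.load(open('w2.pkl','rb'))
for us,vs in(((258,272),(162,245)),((292,308),(162,245)),((278,286),(170,235)),((190,240),(100,245))):
    P=cloud(c,us,vs)[0];k=np.polyfit(P[:,1],P[:,2],1);print('flat check',np.degrees(np.arctan(k[0])),np.median(P[:,2]))
d=capture('top');pickle.dump(d,open('top3.pkl','wb'));save(d,'top3.png');st=get_state()
s,k=np.sin(np.radians(-5.8)),np.cos(np.radians(-5.8))
K=d['camera_matrix'];T=d['T'];v,u=np.mgrid[200:300,100:260];r=d['range_z'][v,u]
P=(np.stack([(u-K[0,2])/K[0,0]*r,(v-K[1,2])/K[1,1]*r,r],-1)@T[:3,:3].T+T[:3,3]).reshape(-1,3)
Q=tool(P,st)
for lo,hi in((.05,.075),(.075,.1),(.1,.125),(.125,.15),(.14,.165)):
    m=(Q[:,0]>lo)&(Q[:,0]<hi)&(abs(Q[:,1])<.026)&(abs(Q[:,1])>.009)&(abs(Q[:,2])<.03);print(lo,m.sum(),np.median(Q[m,2]),Q[m,0].max() if m.any() else 0)
E
```

```text
flat check -7.398143370206035 0.0037623834001594414
flat check -3.384332367401382 0.0036865102738349587
flat check -0.023289494419201938 0.015827732961948532
flat check -1.6036568749495137 0.0007646369262410413
0.05 144 -0.00016814065035963512 0.07488616514515331
0.075 141 0.0009359560574048419 0.09985165212691133
0.1 146 0.0007844159745605983 0.12484311146219791
0.125 145 0.001939284839156782 0.1498559269532623
0.14 76 0.0022269311185105067 0.15242019496990142
```

Emit:
apply_moves --pt "0 0 0 0 0 0 0.0236" --pt "0 0 0 0 0 0 0.0236" --pt "0 0 0 0 0 0 0.0236" --pt "0 0 0 0 0 0 0.0236" --pt "0 0.01 -0.0078 0 0 0 0" --pt "0 0.02 -0.0155 0 0 0 0" --pt "0 0.02 -0.0155 0 0 0 0" --pt "0 0.02 -0.0155 0 0 0 0" --pt "0 0.02 -0.0155 0 0 0 0" --pt "0 0.02 -0.0155 0 0 0 0" --pt "0 0.02 -0.0155 0 0 0 0" --pt "0 0.02 -0.0155 0 0 0 0" --pt "0 0.02 -0.0155 0 0 0 0" --pt "0 0.02 -0.0155 0 0 0 0" --pt "0 0.02 -0.0155 0 0 0 0" --pt "0 0.02 -0.0155 0 0 0 0" --pt "0 0.02 -0.0155 0 0 0 0" --pt "0 0.01 -0.0077 0 0 0 0" --pt "0 0 0 0 0 0 0" --pt "0 0 0 0 0 0 0"

```text
time_s: 12.27
tcp_pos: [0.6921, -0.0062, 0.1186]
eef_rot: [179.9, -0.0, -104.4]
contact_force: [0.0, -0.5, -2.3]
gripper_width: 0.0585
gripper_force: 45.0
```

```bash
python3 - <<'E'
from h import *
import pickle
st=get_state();print(st['tcp_pos'],st['eef_rot'],st['gripper_width'])
c=capture('wrist');d=capture('top');pickle.dump((c,d,st),open('s4.pkl','wb'))
a=cv2.resize(c['frame'][0:250,130:430],(480,400),interpolation=cv2.INTER_CUBIC)
b=d['frame'][155:245,225:325];b=cv2.resize(b,(400,360),interpolation=cv2.INTER_CUBIC)
o=np.zeros((400,800,3),np.uint8);o[:,:400]=cv2.resize(c['frame'][0:250,155:405],(400,400),interpolation=cv2.INTER_CUBIC);o[:360,400:]=b
cv2.imwrite('pics/s4.png',o[...,::-1])
E
```

```text
[ 0.69206916 -0.0062339   0.11859763] [ 1.79920739e+02 -3.20517069e-02 -1.04354334e+02] 0.05848608275380618
```

View pics/s4.png

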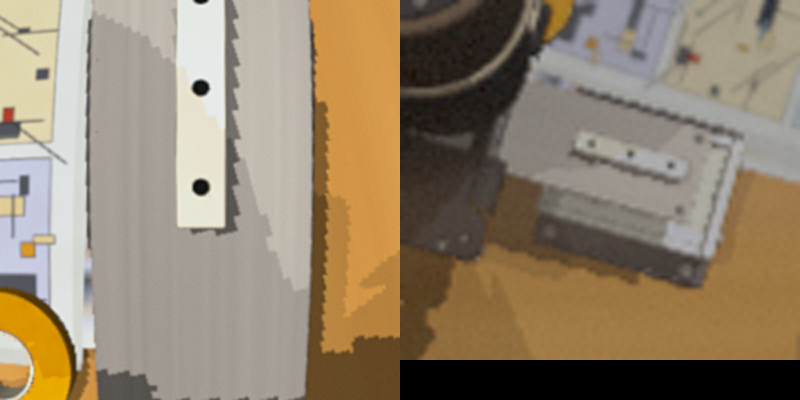

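The sheet is aligned over the cradle: the bar and rails are parallel, and in the right half the stop is just beyond the bar end at (740,135)–(708,258). Lowering.

Emit:
apply_moves --pt "0 0 0 0.008 0 0 0" --pt "0 0 0 0.014 0 0 0" --pt "0 0 0 0.014 0 0 0" --pt "0 0 0 0.01 0 0 0" --pt "0 0 0 0.006 0 0 0" --pt "0 0 0 0.004 0 0 0" --pt "0 0 0 0.003 0 0 0" --pt "0 0 0 0.003 0 0 0" --pt "0 0 0 0 0 0 0" --pt "0 0 0 0 0 0 0" --pt "0 0 0 0 0 0 0"

```text
time_s: 13.28
tcp_pos: [0.6928, -0.0051, 0.0581]
eef_rot: [-180.0, 0.0, -104.3]
contact_force: [0.5, 0.3, -0.9]
gripper_width: 0.0584
gripper_force: 45.0
```

Emit:
apply_moves --pt "0 0 0 0.001 0 0 0" --pt "0 0 0 0.001 0 0 0" --pt "0 0 0 0.001 0 0 0" --pt "0 0 0 0.001 0 0 0" --pt "0 0 0 0 0 0 0" --pt "0 0 0 0 0 0 0" --pt "0 0 0 0 0 0 0"

```text
time_s: 13.87
tcp_pos: [0.6924, -0.0052, 0.0535]
eef_rot: [180.0, -0.0, -104.3]
contact_force: [-0.5, 0.1, -1.9]
gripper_width: 0.0583
gripper_force: 45.0
```

Emit:
apply_moves --pt "0 0 0 0.001 0 0 0" --pt "0 0 0 0.001 0 0 0" --pt "0 0 0 0 0 0 0" --pt "0 0.002 0 0 0 0 0" --pt "0 0.002 0 0 0 0 0" --pt "0 0.002 0 0 0 0 0" --pt "0 0.002 0 0 0 0 0" --pt "0 0.001 0 0 0 0 0" --pt "0 0 0 0 0 0 0" --pt "0 0 0 0 0 0 0"

```text
time_s: 14.7
tcp_pos: [0.6901, -0.0141, 0.0516]
eef_rot: [180.0, -0.0, -104.3]
contact_force: [0.5, -0.8, -1.8]
gripper_width: 0.0584
gripper_force: 45.0
```

Emit:
apply_moves --pt "0 0.001 0 0 0 0 0" --pt "0 0.001 0 0 0 0 0" --pt "0 0 0 0 0 0 0" --pt "0 0 0 0 0 0 0" --pt "0 0 0 0 0 0 0"

```text
time_s: 15.12
tcp_pos: [0.6897, -0.0158, 0.0515]
eef_rot: [180.0, -0.0, -104.3]
contact_force: [-0.5, 0.3, -0.4]
gripper_width: 0.0581
gripper_force: 45.0
```

Emit:
apply_moves --pt "0 0.001 0 0 0 0 0" --pt "0 0.001 0 0 0 0 0" --pt "0 0 0 0 0 0 0" --pt "0 0 0 0 0 0 0" --pt "0 0 0 0 0 0 0"

```text
time_s: 15.53
tcp_pos: [0.6892, -0.0178, 0.0516]
eef_rot: [180.0, -0.0, -104.3]
contact_force: [-0.7, -0.3, -1.7]
gripper_width: 0.0586
gripper_force: 45.0
```

Emit:
apply_moves --pt "0 0.001 0 0 0 0 0" --pt "0 0.001 0 0 0 0 0" --pt "0 0 0 0 0 0 0" --pt "0 0 0 0 0 0 0" --pt "0 0 0 0 0 0 0"

```text
time_s: 15.95
tcp_pos: [0.6889, -0.0194, 0.0517]
eef_rot: [-180.0, 0.0, -104.3]
contact_force: [0.7, 1.9, -0.2]
gripper_width: 0.0583
gripper_force: 45.0
```

Emit:
apply_moves --pt "0 0.001 0 0 0 0 0" --pt "0 0 0 0 0 0 0" --pt "0 0 0 0 0 0 0" --pt "0 0 0 0 0 0 0"

```text
time_s: 16.28
tcp_pos: [0.6891, -0.0196, 0.0518]
eef_rot: [-179.9, 0.1, -104.3]
contact_force: [0.3, 4.6, -1.2]
gripper_width: 0.0583
gripper_force: 45.0
```

```bash
python3 - <<'E'
from tilt import *
c=capture('wrist');d=capture('top');st=get_state();pickle.dump((c,d,st),open('s5.pkl','wb'));print(st['contact_force'],st['tcp_pos'])
P,u,v=cloud(c,(274,286),(60,150));P=tool(P,st)
for vv in range(130,150,2):print(vv,P[v==vv].mean(0).round(4))
K=d['camera_matrix'];T=d['T'];v,u=np.mgrid[150:260,200:330];r=d['range_z'][v,u]
P=(np.stack([(u-K[0,2])/K[0,0]*r,(v-K[1,2])/K[1,1]*r,r],-1)@T[:3,:3].T+T[:3,3]).reshape(-1,3)
Q=tool(P,st)
for lo in(.05,.075,.1,.12,.135,.14,.145,.15,.155,.16):
    m=(Q[:,0]>lo)&(Q[:,0]<lo+(.02 if lo<.13 else .005))&(abs(Q[:,1])<.026)&(abs(Q[:,1])>.009)&(abs(Q[:,2])<.03);print(lo,m.sum(),np.median(P[m,2]))
E
```

```text
[ 1.91888148  4.9310993  -0.85833058] [ 0.68909722 -0.01964765  0.05176497]
130 [ 0.0749 -0.0007 -0.0147]
132 [ 0.0741 -0.0007 -0.0146]
134 [ 0.0733 -0.0007 -0.0144]
136 [ 0.0725 -0.0007 -0.0141]
138 [ 0.0718 -0.0007 -0.0146]
140 [ 0.071  -0.0007 -0.0146]
142 [ 0.0703 -0.0007 -0.0146]
144 [ 0.0688 -0.0007 -0.0027]
146 [ 0.0679 -0.0007 -0.0025]
148 [ 0.0671 -0.0007 -0.0025]
0.05 101 0.05378856574208868
0.075 98 0.05358933841460589
0.1 100 0.05353650531881882
0.12 101 0.05371059751778717
0.135 26 0.053612727056606246
0.14 23 0.05335950153724722
0.145 27 0.05254101153263502
0.15 29 0.06149912157480686
0.155 24 0.06585576298169538
0.16 3 0.0595604991119103
```

The sheet is flat on the deck, with its top at about 53.5 mm and the stop pushing back at about 5 N. Releasing it and retreating.

Emit:
apply_moves --pt "1 0 0 0 0 0 0" --pt "1 0 0 0 0 0 0" --pt "1 0 0 0 0 0 0" --pt "1 0 0 0 0 0 0" --pt "1 0 0 0 0 0 0" --pt "1 0 0 0 0 0 0" --pt "1 0 0 -0.005 0 0 0" --pt "1 0 0 -0.01 0 0 0" --pt "1 0 0 -0.02 0 0 0" --pt "1 0 0 -0.03 0 0 0" --pt "1 0 0 -0.03 0 0 0" --pt "1 0 0 -0.03 0 0 0" --pt "1 -0.03 0 -0.02 0 0 0" --pt "1 -0.03 0 0 0 0 0" --pt "1 -0.03 0 0 0 0 0" --pt "1 -0.03 0 0 0 0 0" --pt "1 -0.03 0 0 0 0 0" --pt "1 0 0 0 0 0 0" --pt "1 0 0 0 0 0 0"

```text
time_s: 17.97
tcp_pos: [0.7256, 0.1265, 0.1971]
eef_rot: [-180.0, 0.0, -104.1]
contact_force: [0.7, -0.6, -0.7]
gripper_width: 0.0877
gripper_force: 0.0
```

```bash
python3 - <<'E'
from tilt import *
c=capture('wrist');d=capture('top');pickle.dump((c,d),open('s6.pkl','wb'))
o=np.zeros((420,800,3),np.uint8);o[:,:400]=cv2.resize(c['frame'][40:260,170:380],(400,420),interpolation=cv2.INTER_CUBIC);o[:400,400:]=cv2.resize(d['frame'][145:245,225:325],(400,400),interpolation=cv2.INTER_CUBIC)
cv2.imwrite('pics/s6.png',o[...,::-1]);print(get_state()['tcp_pos'])
E
```

```text
[0.72533251 0.12451217 0.19719348]
```

View pics/s6.png

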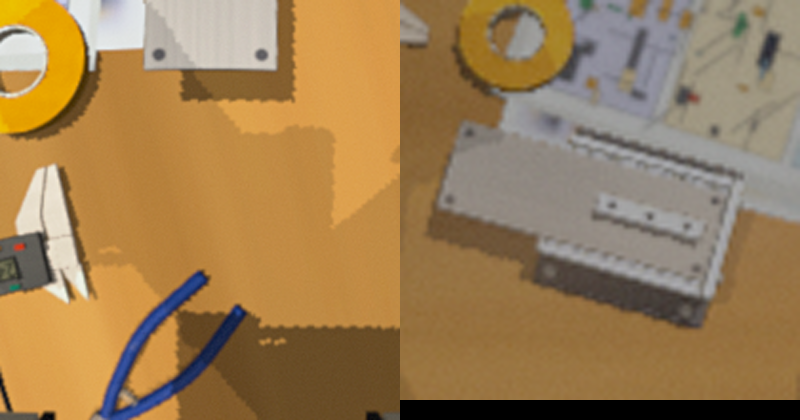

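The right half shows the sheet lying between both rails, its bar end against the stop at (735,180)–(712,285) and its plain end out over the desk. Nothing else has moved.

```bash
python3 -c "
from plant import close_job;print(close_job())"
```

```text
the job is handed in; nothing more can be done
None
```

The sheet lies flat in the curing cradle, bar end against the end stop and let go of. The last picture showed the nearby items undisturbed, and the job was handed in at about 18 s of the 48 s allowed; no verdict came back.

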